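# Kickstand down, sample frame held upright

### The job

Get the slab frame ready for a colleague to work on: while the frame is still leaning back on its rest, flip its folded kickstand up, over centre and all the way down to its stop on the other side. Then raise the frame until it stands upright, and finish while still holding it there, because let go it would tip back. Leave the small things standing round it where they are.

Things in the scene. Friction and masses are not known exactly. Their poses are not given: they have to be found in the camera images.
- hub_axis (a point): Middle of the hub axle, 45 mm above the table, on a dark steel base plate (124 x 185 x 12 mm plus a foot pad) that is fixed to the table, its position and yaw differing each time. Axes of the base: x along the axle (roughly away from the robot), y towards the side the kickstand swings down on (the frame leans back to -y at the start), z up. Two rubber-tipped rest posts at x = +-40, y = -60 mm, 122 mm high, carry the leaning frame.
- frame (a joint): Lean of the frame about the hub axle, rad: 0 = upright, + = top leaning towards the base's -y. At the start it rests against its posts at 0.40 (the limit). It is heavy on the leaning side and falls back there from any angle unless held, kickstand down or not; about 1 to 4 N at the top bar moves it. With the kickstand down its foot meets the foot pad at about -0.045.
- top_bar (a point): Middle of the frame's top bar: a plain round steel bar, 16 mm thick, 104 mm long, parallel to the axle, 200 mm from the axle. It can be pinched from above; below it lies a free gap of 45 mm down to the next crosspiece. The frame is two aluminium uprights 80 mm apart with a brown stoneware slab between them (0.8 to 1.1 kg in all). Axes are the frame's: x along the bar, z along the uprights.
- kick_pivot (a point): Kickstand pivot, on the outside of the far (+x) upright, 60 mm along x from the frame's middle and 80 mm from the hub axle up the frame; the pivot axis is parallel to the hub axle.
- kickstand (a joint): Kickstand angle relative to the frame, rad: 0 = folded, pointing up along the frame; grows as its foot swings over the top towards the base's +y and down; 2.41 = fully down against its stop. Its foot is weighted (about 0.09 kg): with the frame on its rest the leg passes centre (points straight up) at 0.4; short of that it falls back to folded, well past that it drops to the stop by itself (under 1 N at the foot moves it).
- foot_grip (a point): Grip point on the kickstand's foot: a round rubber bar, 16 mm thick, that projects 56 mm outward (away from the frame, +x) from the tip of the flat leg, parallel to the axle; this point is 35 mm out from the leg's middle plane, on the bar's axis, 135 mm from the pivot. Leg 14 x 8 mm. At the start it is up beside the top bar, about 240 mm above the table.
- pot: bystander: small grey pot, 56 x 56 x 51 mm, origin under its centre
- tape: bystander: roll of tape lying flat, 85 x 85 x 19 mm, origin under its centre
- glaze_tile: bystander: flat glaze test tile, 50 x 50 x 7 mm, origin under its centre

How it is judged:
By the outcome, as a careful person would: the job done as asked, in the order asked, and still so for the second after the job is handed in, while the arm keeps its last pose, push and grip.
It also fails if it takes over 51 s, if anything falls off the work surface, if the arm or the gripper's body presses on something with over 40 N, if the wrist force passes 120 N, or if a joint passes its speed limit or range.

### The arm

A 6-joint arm with a two-finger parallel gripper is mounted at the origin on the work surface; the furniture and walls round the work are solid. World frame = base frame: x ahead of the robot, y to its left, z up, the work surface at z = 0. Lengths are in m, angles in rad, forces in N, time in s.
With the tool pointing down it reaches from about 0.425 to 0.95 m from the base axis. Payload 14.7 kg.
Tool frame: the origin (TCP) lies midway between the tips of the shut fingers; the grasp point (between the pads) lies 19 mm behind it; z points along the fingers, y is the line along which they close (so a half turn about z gives the same grasp; the last joint's range is limited). The gripper opens to 85 mm and grips with 20 to 120 N. Pads are 22 mm wide; open, the fingers measure 114 mm over their backs; the gripper's body (76 mm by 85 mm) begins 54 mm behind the grasp point. The pads swing forward as they close: fully open they stand 13 mm farther back than shut.
Start: joints at [1.149, 0.48, 1.596, -0, 1.065, -0.047], TCP at [0.238, 0.605, 0.231] pointing down, gripper open.
Joint ranges: [-2.75, 2.75], [-0.82, 2.05], [0.23, 2.67], [-1.56, 4.7], [0.09, 2.69], [-2.92, 2.92]. Speed limits (rad/s): [1.89, 1.89, 2.39, 3.01, 3.01, 3.01].

### API

Orientations are given as a 3x3 rotation matrix whose columns are the frame's x, y, z axes.
In Python, from bench import * gives the robot as it stands. The module is installed in compiled form; this text tells all that it offers.
- The arm moves only by the tool apply_moves, never from a script. Its argument "increments" is a list of rows, each a list of 7 numbers: the shift along the tool's x, y, z each as a share of 20 mm, from -1 to 1, then the turn, a rotation vector about the tool's x, y, z each as a share of 0.08 rad, from -1 to 1, then the opening, from 0 (shut) to 1 (fully open). A call has 1 to 12 rows; each row shifts and turns the commanded pose from where the row before left it, along the tool's axes as they then stand; what a row does not reach is not made up. A row lasts 1/8 s, in which the tool goes at most 62.5 mm and 10.7 degrees, less where a joint would pass 70% of its speed; a pose out of reach is approached as far as the arm can. A call with a number of a shift or a turn outside -1 to 1 is refused whole. A call with a gripper value outside its range is refused whole. The fingers move at their own pace and stop on an object; "grip_force" is the grip in N (left out, the last holds). Time passes only in rows, so rows that do not move let the fingers close. It gives the time, the measured TCP pose, the force, the opening and the grip force at its end, in the units of the state.
- get_obs(): the state, without advancing time (a new reading comes with each control period).
- get_image(name): name is "scene" or "side" or "wrist"; returns the picture (480x640x3 uint8, blue, green, red); there is no depth.
- camera_params(name): a dict with "vfov" (degrees; the focal length in pixels is half the picture's height over the tangent of half this angle, whatever the lens; pixels are square), "cx", "cy" (the principal point, pixels), "rvec" (rotation vector, rad) and "tvec" (3), from world to camera coordinates, as OpenCV has them; the wrist camera has in their place "T_tool_cam" (4x4, takes a point from camera to tool coordinates, whose origin is the TCP and whose axes are the flange's). Camera axes: x right, y down, z forward; pixel columns grow to the right and rows downward; lengths in m; the calibration is good to about 2 mm. A picture is of the moment at which its call begins: read the wrist's pose just before it. camera_params takes no time and is no camera call.
- sign_off(): hands the job in; it is judged then, once.
The state is a dict: "time": time; "joints": joint angles; "qvel": joint speeds; "joint_torque": joint torques, N m; "tool_pos": TCP position; "tcp_rot": TCP orientation; "wrist_force": force on the tool from outside, world axes, zero at the start; "torque": the same for the moment, N m; "opening": finger opening in m; "grasp_force": force on a finger pad.
Only numpy, scipy, OpenCV 4.12 (cv2) and the standard library are available. Lean on these libraries where they do the work, as an engineer would, in place of code of your own. Each camera call takes 0.05 s, during which the arm holds its last target. There are 200 camera calls.

## Working session

There is one attempt and no reset: what is moved stays moved. The work goes in short steps, Python scripts to look and compute and a tool call to move; the robot and the scene stay as the last step left them, time stands still between calls to the robot, and variables do not carry over. Pictures are saved under pics/ and viewed, at most 10 in all, crops included, and the job is handed in when it is done.

Besides the shell and the picture viewer there is one more tool, called after "Call:" as name(argument=value, ...) on one line, values as JSON. apply_moves: Moves the arm, as the interface text tells. Its arguments: {"type":"object","properties":{"increments":{"type":"array"},"grip_force":{"type":"number"}},"required":["increments"]}

```bash
mkdir -p pics; cat > h.py <<'E'
from bench import *
import numpy as np, cv2
def cam(n):
    p=camera_params(n); f=240/np.tan(np.radians(p['vfov'])/2)
    K=np.array([[f,0,p['cx']],[0,f,p['cy']],[0,0,1]])
    if 'rvec' in p:
        R=cv2.Rodrigues(np.array(p['rvec'],float))[0]; t=np.array(p['tvec'],float).ravel()
    else:
        o=get_obs(); T=np.eye(4);T[:3,:3]=np.array(o['tcp_rot']).reshape(3,3);T[:3,3]=o['tool_pos']
        M=np.linalg.inv(T@np.array(p['T_tool_cam'])); R,t=M[:3,:3],M[:3,3]
    return K,R,t
def proj(c,X):
    K,R,t=c; q=(K@(R@np.atleast_2d(X).T+t[:,None])).T; return q[:,:2]/q[:,2:]
def onz(c,uv,z):
    K,R,t=c; d=R.T@np.linalg.inv(K)@np.array([*uv,1.]); o=-R.T@t; return o+d*(z-o[2])/d[2]
def shot(n,f): 
    i=get_image(n); cv2.imwrite('pics/'+f,i); return i
E
python3 - <<'E'
from h import *
np.set_printoptions(precision=3,suppress=True)
shot('scene','s0.png');shot('side','d0.png')
for n in('scene','side'):
    p=camera_params(n);K,R,t=cam(n);print({k:v for k,v in p.items()},-R.T@t,R[2])
o=get_obs();print(o['time'],o['tcp_rot'])
E
```

```text
{'vfov': 49.276319311999394, 'cx': 323.3876650716558, 'cy': 243.86363707986592, 'rvec': array([ 1.842, -1.026,  0.588]), 'tvec': array([-0.207,  0.351,  0.787])} [-0.328 -0.476  0.672] [ 0.739  0.487 -0.466]
{'vfov': 42.85145600800961, 'cx': 319.2219794097418, 'cy': 237.8609603880914, 'rvec': array([ 1.934, -0.256,  0.21 ]), 'tvec': array([-0.426,  0.224,  1.118])} [ 0.129 -1.034  0.628] [ 0.266  0.892 -0.366]
0.1 [[-0.931  0.366 -0.   ]
 [ 0.366  0.931 -0.001]
 [ 0.    -0.001 -1.   ]]
```

View pics/s0.png

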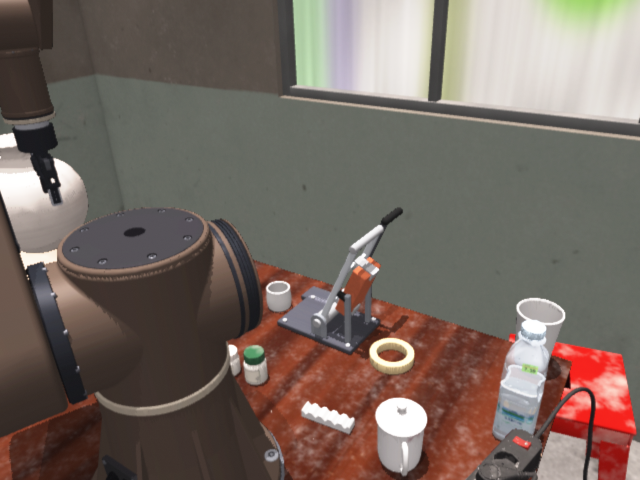

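View pics/d0.png

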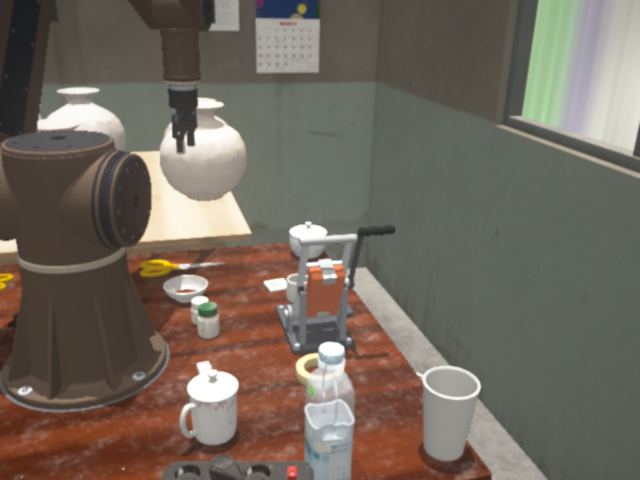

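The scene camera shows the frame at about (350,280), with the foot bar at (393,215). The side camera shows it at about (325,290), with the foot bar at (377,231). I'll enlarge both.

```bash
python3 - <<'E'
import cv2,numpy as np
a=cv2.imread('pics/s0.png')[200:350,270:420];b=cv2.imread('pics/d0.png')[215:365,260:410]
f=lambda x:cv2.resize(x,(400*1,400),interpolation=cv2.INTER_CUBIC)
cv2.imwrite('pics/c0.png',np.hstack([f(a),f(b)]))
E
```

```text
(no output)
```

View pics/c0.png

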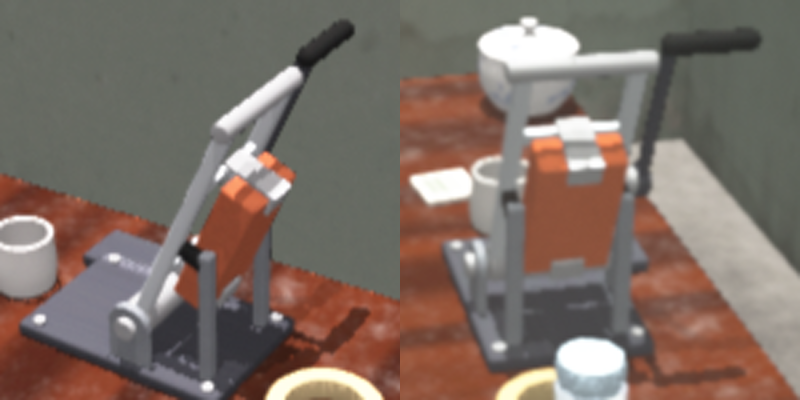

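The crop gives bar ends and foot bar ends in both views. I'll fit the base x, y and yaw from them, and project the model back as a check.

```bash
cat > fit.py <<'E'
from h import *
from scipy.optimize import least_squares
np.set_printoptions(precision=4,suppress=True)
def fr(x,r,lean): return np.array([x,-r*np.sin(lean),.045+r*np.cos(lean)])
def W(p,L): 
    c,s=np.cos(p[2]),np.sin(p[2]); return np.array([[c,-s,0],[s,c,0],[0,0,1]])@L+np.array([p[0],p[1],0])
pts=[fr(-.052,.2,.4),fr(.052,.2,.4),fr(.118,.215,.4)]
sc,sd=cam('scene'),cam('side')
A=np.array([[352.5,249.1],[381.4,228.5],[400.5,210.9]]);B=np.array([[301.3,242],[355.6,238.3],[393.9,229.6]])
E=lambda p:np.r_[(proj(sc,[W(p,q) for q in pts])-A).ravel(),(proj(sd,[W(p,q) for q in pts])-B).ravel()]
r=min((least_squares(E,[.55,.1,y]) for y in(-.5,0,.5)),key=lambda r:r.cost);p=r.x
if __name__=='__main__':
    print(p,r.fun.reshape(-1,2))
    for n,q in dict(bar=fr(0,.2,.4),barup=fr(0,.2,0),foot=fr(.095,.215,.4),pivot=fr(.06,.08,.4)).items(): print(n,W(p,q))
    # screws at z=.012, tape, pot, tile, tall items
    for c,uv in((sc,(285,320)),(sc,(347.6,344.8)),(sc,(373.9,319.3)),(sc,(312.4,296.8))):
        w=onz(c,uv,.013)-[p[0],p[1],0]; print('screw', W([0,0,-p[2]],w))
    for n,c,uv,z in(('tape',sc,(392,354),.015),('pot',sc,(279,287),.051),('tile',sd,(276,285),.005)): print(n,onz(c,uv,z), W([0,0,-p[2]],onz(c,uv,z)-[p[0],p[1],0]))
E
python3 fit.py
```

```text
[ 0.4371  0.0054 -0.0425] [[ 0.3426  0.397 ]
 [ 0.4174 -0.8013]
 [ 0.4754 -1.0987]
 [-1.3838 -0.535 ]
 [ 1.0791 -0.5871]
 [-0.8213 -0.1743]]
bar [ 0.4338 -0.0724  0.2292]
barup [0.4371 0.0054 0.245 ]
foot [ 0.5284 -0.0823  0.243 ]
pivot [ 0.4957 -0.0283  0.1187]
screw [-0.0571  0.0888  0.013 ]
screw [-0.0539 -0.0671  0.013 ]
screw [ 0.0478 -0.0677  0.013 ]
screw [0.0463 0.0922 0.013 ]
tape [ 0.3979 -0.1475  0.015 ] [-0.0327 -0.1544  0.015 ]
pot [0.4352 0.148  0.051 ] [-0.0079  0.1424  0.051 ]
tile [0.402  0.2201 0.005 ] [-0.0442  0.213   0.005 ]
```

The fit is consistent: residuals are about 1 px, the screw rectangle is about 103 x 158 mm as expected, and the hub is at (0.437, 0.005) with yaw -0.04. Next I raise the tool and turn it so the fingers close along base y, half open to cage the foot bar.

Call:
apply_moves(increments=[[0,0,-0.8,0,0,-0.83,0.6],[0,0,-0.8,0,0,-0.83,0.6],[0,0,-0.8,0,0,-0.83,0.6],[0,0,-0.8,0,0,-0.83,0.6],[0,0,-0.8,0,0,-0.83,0.6]], grip_force=30)

```text
time: 0.72
tool_pos: [0.2378, 0.6047, 0.3115]
tcp_rot: [[-0.999, 0.041, -0.0], [0.041, 0.999, -0.001], [0.0, -0.001, -1.0]]
wrist_force: [-0.4, -0.3, 0.0]
opening: 0.0512
grasp_force: 0.0
```

Call:
apply_moves(increments=[[-0.47,-0.99,0,0,0,0,0.5],[-0.47,-0.99,0,0,0,0,0.5],[-0.47,-0.99,0,0,0,0,0.5],[-0.47,-0.99,0,0,0,0,0.5],[-0.47,-0.99,0,0,0,0,0.5],[-0.47,-0.99,0,0,0,0,0.5],[-0.47,-0.99,0,0,0,0,0.5],[-0.47,-0.99,0,0,0,0,0.5],[-0.47,-0.99,0,0,0,0,0.5],[-0.47,-0.99,0,0,0,0,0.5],[-0.47,-0.99,0,0,0,0,0.5],[-0.47,-0.99,0,0,0,0,0.5]])

```text
time: 2.22
tool_pos: [0.3409, 0.3613, 0.3113]
tcp_rot: [[-0.999, 0.043, 0.0], [0.043, 0.999, 0.0], [-0.0, 0.0, -1.0]]
wrist_force: [0.1, 0.8, 0.7]
opening: 0.0425
grasp_force: 0.0
```

Call:
apply_moves(increments=[[-0.47,-0.99,0,0,0,0,0.5],[-0.47,-0.99,0,0,0,0,0.5],[-0.47,-0.99,0,0,0,0,0.5],[-0.47,-0.99,0,0,0,0,0.5],[-0.47,-0.99,0,0,0,0,0.5],[-0.47,-0.99,0,0,0,0,0.5],[-0.47,-0.99,0,0,0,0,0.5],[-0.47,-0.99,0,0,0,0,0.5],[-0.47,-0.99,0,0,0,0,0.5],[-0.47,-0.99,0,0,0,0,0.5],[-0.47,-0.99,0,0,0,0,0.5],[-0.47,-0.99,0,0,0,0,0.5]])

```text
time: 3.72
tool_pos: [0.4431, 0.1191, 0.3113]
tcp_rot: [[-0.999, 0.043, 0.0], [0.043, 0.999, 0.0], [-0.0, 0.0, -1.0]]
wrist_force: [0.7, -0.4, -0.1]
opening: 0.0425
grasp_force: 0.0
```

Call:
apply_moves(increments=[[-0.47,-0.99,0,0,0,0,0.5],[-0.47,-0.99,0,0,0,0,0.5],[-0.47,-0.99,0,0,0,0,0.5],[-0.47,-0.99,0,0,0,0,0.5],[-0.47,-0.99,0,0,0,0,0.5],[-0.47,-0.99,0,0,0,0,0.5],[-0.47,-0.99,0,0,0,0,0.5],[-0.47,-0.99,0,0,0,0,0.5],[-0.47,-0.99,0,0,0,0,0.5],[-0.47,-0.99,0,0,0,0,0.5],[0,0,0,0,0,0,0.5]])

```text
time: 5.1
tool_pos: [0.529, -0.0829, 0.3111]
tcp_rot: [[-0.999, 0.044, -0.0], [0.044, 0.999, -0.0], [0.0, -0.0, -1.0]]
wrist_force: [-0.3, -0.2, 0.4]
opening: 0.0427
grasp_force: 0.0
```

```bash
python3 - <<'E'
from fit import *
a=shot('scene','s1.png');b=shot('side','d1.png');w=shot('wrist','w1.png')
q=proj(cam('wrist'),[W(p,fr(x,.215,.4)) for x in(.066,.095,.118)]);print(q)
f=lambda x:cv2.resize(x,(400,300),interpolation=cv2.INTER_CUBIC)
cv2.imwrite('pics/c1.png',np.vstack([np.hstack([f(a[130:310,280:520]),f(b[130:310,240:480])]),np.hstack([f(w),f(w)*0])]))
E
```

```text
[[317.8648 213.7471]
 [317.9209 256.5333]
 [317.9624 288.2646]]
```

View pics/c1.png

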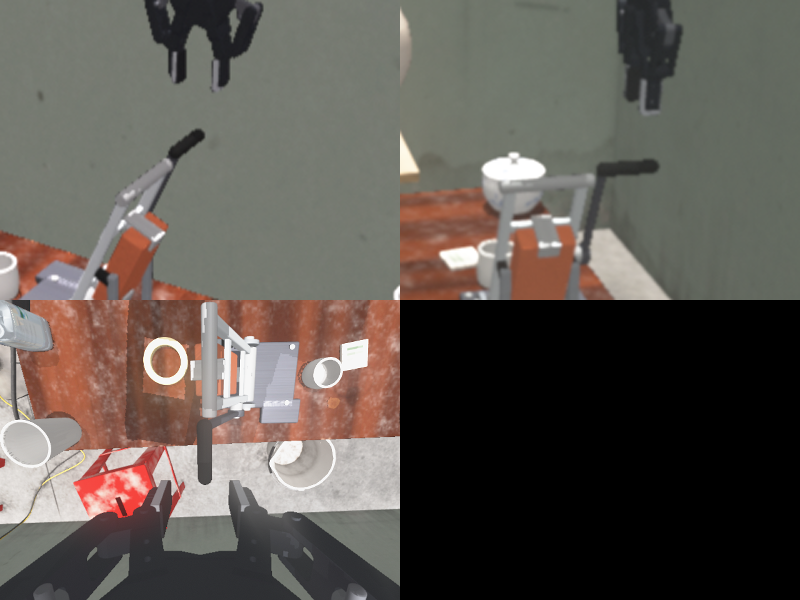

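The foot bar in the wrist view runs along column ~326, rows 195–293, about 4 mm to +y of the prediction. The cage still fits, so I descend and narrow the fingers round the bar.

Call:
apply_moves(increments=[[0,0.2,0.88,0,0,0,0.5],[0,0,0.88,0,0,0,0.5],[0,0,0.88,0,0,0,0.5],[0,0,0.88,0,0,0,0.5],[0,0,0.88,0,0,0,0.5],[0,0,0,0,0,0,0.3],[0,0,0,0,0,0,0.3]])

```text
time: 6.12
tool_pos: [0.5288, -0.0771, 0.224]
tcp_rot: [[-0.999, 0.042, 0.001], [0.042, 0.999, -0.0], [-0.001, -0.0, -1.0]]
wrist_force: [-0.2, -0.6, 0.7]
opening: 0.026
grasp_force: 0.0
```

```bash
python3 - <<'E'
import numpy as np
a=np.arange(-.4,2.05,.14);y=.135*np.sin(a);z=.135*np.cos(a)
print(np.round(np.c_[a[1:],np.diff(y)/.02,-np.diff(z)/.02,.119+z[1:]-.019],2))
E
```

```text
[[-0.26  0.89 -0.31  0.23]
 [-0.12  0.93 -0.18  0.23]
 [ 0.02  0.94 -0.05  0.23]
 [ 0.16  0.94  0.08  0.23]
 [ 0.3   0.92  0.22  0.23]
 [ 0.44  0.88  0.34  0.22]
 [ 0.58  0.82  0.46  0.21]
 [ 0.72  0.75  0.57  0.2 ]
 [ 0.86  0.66  0.67  0.19]
 [ 1.    0.56  0.76  0.17]
 [ 1.14  0.45  0.83  0.16]
 [ 1.28  0.33  0.88  0.14]
 [ 1.42  0.21  0.92  0.12]
 [ 1.56  0.08  0.94  0.1 ]
 [ 1.7  -0.06  0.94  0.08]
 [ 1.84 -0.19  0.93  0.06]
 [ 1.98 -0.31  0.89  0.05]]
```

Call:
apply_moves(increments=[[0,0.89,-0.31,0,0,0,0.3],[0,0.93,-0.18,0,0,0,0.3],[0,0.94,-0.05,0,0,0,0.3],[0,0.94,0.08,0,0,0,0.3],[0,0.92,0.22,0,0,0,0.3],[0,0.88,0.34,0,0,0,0.3],[0,0,0,0,0,0,0.3]])

```text
time: 7.0
tool_pos: [0.5328, 0.0339, 0.2204]
tcp_rot: [[-0.999, 0.041, -0.001], [0.041, 0.999, 0.0], [0.001, 0.0, -1.0]]
wrist_force: [0.2, 0.5, 0.2]
opening: 0.0255
grasp_force: 0.3
```

```bash
python3 - <<'E'
from h import *
a=shot('scene','s2.png');w=shot('wrist','w2.png')
cv2.imwrite('pics/c2.png',np.hstack([cv2.resize(a[130:310,260:500],(400,300)),cv2.resize(w,(400,300))]))
E
```

```text
(no output)
```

View pics/c2.png

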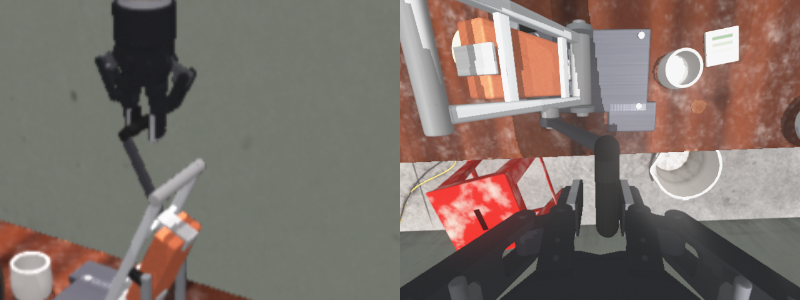

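Past centre (about 0.44 rad beyond vertical) with the foot caged between the fingers. I follow the arc down to the stop.

Call:
apply_moves(increments=[[0,0.82,0.46,0,0,0,0.3],[0,0.75,0.57,0,0,0,0.3],[0,0.66,0.67,0,0,0,0.3],[0,0.56,0.76,0,0,0,0.3],[0,0.45,0.83,0,0,0,0.3],[0,0.33,0.88,0,0,0,0.3],[0,0.21,0.92,0,0,0,0.3],[0,0.08,0.94,0,0,0,0.3],[0,-0.06,0.94,0,0,0,0.3],[0,-0.19,0.93,0,0,0,0.3],[0,-0.31,0.8,0,0,0,0.3],[0,0,0,0,0,0,0.3]])

```text
time: 8.6
tool_pos: [0.5351, 0.098, 0.0459]
tcp_rot: [[-0.999, 0.043, -0.002], [0.043, 0.999, -0.0], [0.002, -0.0, -1.0]]
wrist_force: [0.0, 0.8, 0.0]
opening: 0.0256
grasp_force: 0.0
```

```bash
python3 - <<'E'
from h import *
a=shot('scene','s3.png');w=shot('wrist','w3.png');b=shot('side','d3.png')
cv2.imwrite('pics/c3.png',np.vstack([np.hstack([cv2.resize(a[190:370,260:500],(400,300)),cv2.resize(w,(400,300))]),np.hstack([cv2.resize(b[190:370,240:480],(400,300)),np.zeros((300,400,3),np.uint8)])]))
E
```

```text
(no output)
```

View pics/c3.png

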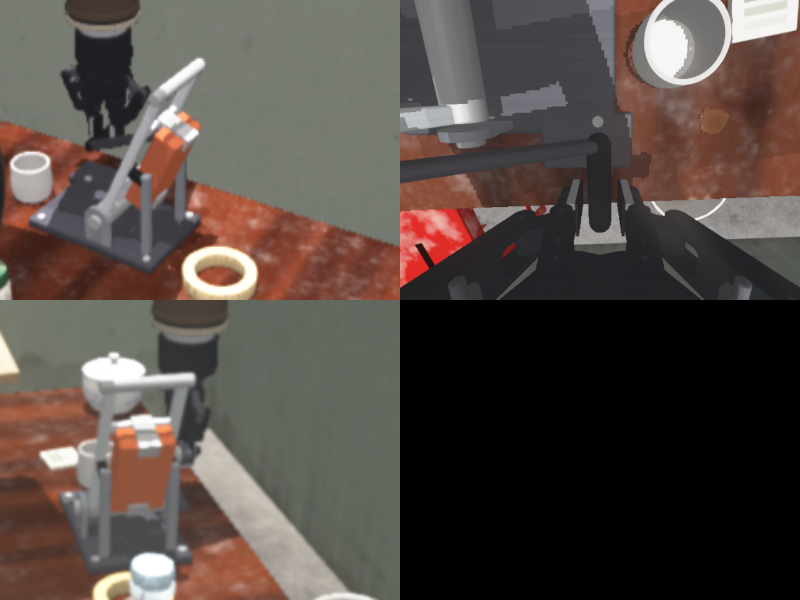

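The scene shows the leg down beyond the hub, with the foot bar between the fingers at about crop (100,145). In the wrist view the foot bar lies along column ~600. Now I open, go straight up and move over the top bar.

Call:
apply_moves(increments=[[0,0,-0.5,0,0,0,0.45],[0,0,-1,0,0,0,0.45],[0,0,-1,0,0,0,0.45],[0,0,-1,0,0,0,0.45],[0,0,-1,0,0,0,0.45],[0,0,-1,0,0,0,0.45],[0,0,-1,0,0,0,0.45],[0,0,-1,0,0,0,0.45],[0,0,-1,0,0,0,0.45],[0,0,-1,0,0,0,0.45],[0,0,-1,0,0,0,0.45],[0,0,-1,0,0,0,0.45]])

```text
time: 10.25
tool_pos: [0.536, 0.0986, 0.2793]
tcp_rot: [[-0.999, 0.043, 0.001], [0.043, 0.999, 0.0], [-0.001, 0.0, -1.0]]
wrist_force: [1.3, 0.5, -0.7]
opening: 0.0383
grasp_force: 0.0
```

Call:
apply_moves(increments=[[0,0,-1,0,0,0,0.5],[0,0,-0.6,0,0,0,0.5],[0.45,-0.95,0,0,0,0,0.5],[0.45,-0.95,0,0,0,0,0.5],[0.45,-0.95,0,0,0,0,0.5],[0.45,-0.95,0,0,0,0,0.5],[0.45,-0.95,0,0,0,0,0.5],[0.45,-0.95,0,0,0,0,0.5],[0.45,-0.95,0,0,0,0,0.5],[0.45,-0.95,0,0,0,0,0.5],[0.45,-0.95,0,0,0,0,0.5],[0,0,0,0,0,0,0.5]])

```text
time: 11.75
tool_pos: [0.4469, -0.0703, 0.3092]
tcp_rot: [[-0.999, 0.045, -0.0], [0.045, 0.999, -0.0], [0.0, -0.0, -1.0]]
wrist_force: [-0.8, 0.5, -0.1]
opening: 0.0424
grasp_force: 0.0
```

```bash
cat > ks.py <<'E'
from fit import *
def ks(x,lean,k):
    P=fr(x,.08,lean); a=k-lean; return W(p,P+.135*np.array([0,np.sin(a),np.cos(a)]))
E
python3 - <<'E'
from ks import *
a=shot('scene','s4.png');w=shot('wrist','w4.png')
c=cam('wrist');print('bar',proj(c,[W(p,fr(x,.2,.4)) for x in(-.052,0,.052)]))
for k in(2.0,2.2,2.41): print(k,proj(sc,[ks(.066,.4,k),ks(.118,.4,k)]).round(1).tolist(),proj(c,[ks(.066,.4,k),ks(.118,.4,k)]).round(1).tolist())
cv2.imwrite('pics/c4.png',np.hstack([cv2.resize(a[210:340,265:395],(400,400),interpolation=cv2.INTER_CUBIC),cv2.resize(w,(400,300))[:,:] if 0 else cv2.copyMakeBorder(cv2.resize(w,(400,300)),0,100,0,0,0)]))
E
```

```text
bar [[313.7007 153.2544]
 [314.1531 231.4113]
 [314.5504 300.0536]]
2.0 [[311.8, 252.6], [325.2, 243.4]] [[485.4, 263.7], [478.8, 307.4]]
2.2 [[313.5, 263.5], [326.7, 254.0]] [[471.3, 255.7], [465.7, 296.9]]
2.41 [[317.2, 274.9], [330.3, 265.1]] [[454.3, 248.7], [449.6, 287.6]]
```

View pics/c4.png

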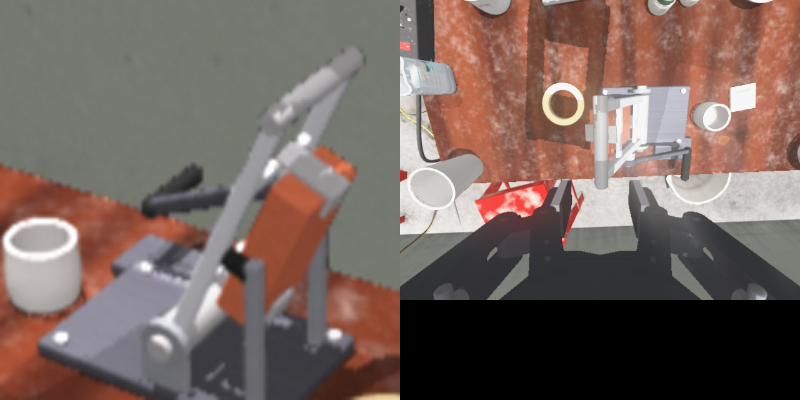

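The foot bar ends at (313,277)/(330,267) in the scene view and at (457, 240–288) in the wrist view. These match the model at 2.41, so the kickstand is on its stop. The top bar is centred under the fingers at column ~321. I descend and pinch it.

Call:
apply_moves(increments=[[0,0,0.99,0,0,0,0.5],[0,0,0.99,0,0,0,0.5],[0,0,0.99,0,0,0,0.5],[0,0,0.99,0,0,0,0.5],[0,0,0.9,0,0,0,0.5],[0,0,0,0,0,0,0.15],[0,0,0,0,0,0,0.05],[0,0,0,0,0,0,0],[0,0,0,0,0,0,0],[0,0,0,0,0,0,0]], grip_force=40)

```text
time: 13.1
tool_pos: [0.4479, -0.0686, 0.2123]
tcp_rot: [[-0.999, 0.043, 0.0], [0.043, 0.999, 0.0], [-0.0, 0.0, -1.0]]
wrist_force: [1.3, 5.4, -10.2]
opening: 0.0149
grasp_force: 39.4
```

```bash
python3 - <<'E'
import numpy as np
a=np.linspace(.4,0,11);y=-.2*np.sin(a);z=.2*np.cos(a)
print(np.round(np.c_[a[1:],np.diff(y)/.02,-np.diff(z)/.02],2))
E
```

```text
[[ 0.36  0.37 -0.15]
 [ 0.32  0.38 -0.13]
 [ 0.28  0.38 -0.12]
 [ 0.24  0.39 -0.1 ]
 [ 0.2   0.39 -0.09]
 [ 0.16  0.39 -0.07]
 [ 0.12  0.4  -0.06]
 [ 0.08  0.4  -0.04]
 [ 0.04  0.4  -0.02]
 [ 0.    0.4  -0.01]]
```

Bar pinched: opening is 15 mm on the 16 mm bar at 39 N. I raise it along the arc, half first.

Call:
apply_moves(increments=[[0,0.37,-0.15,0,0,0,0],[0,0.38,-0.13,0,0,0,0],[0,0.38,-0.12,0,0,0,0],[0,0.39,-0.1,0,0,0,0],[0,0.39,-0.09,0,0,0,0]])

```text
time: 13.72
tool_pos: [0.4493, -0.0306, 0.2248]
tcp_rot: [[-0.999, 0.042, 0.0], [0.042, 0.999, -0.001], [-0.0, -0.001, -1.0]]
wrist_force: [-8.5, -4.1, 5.7]
opening: 0.0146
grasp_force: 41.6
```

Call:
apply_moves(increments=[[0,0.39,-0.07,0,0,0,0],[0,0.4,-0.06,0,0,0,0],[0,0.4,-0.04,0,0,0,0],[0,0.4,-0.02,0,0,0,0],[0,0.4,0,0,0,0,0],[0,0,0,0,0,0,0],[0,0,0,0,0,0,0]])

```text
time: 14.6
tool_pos: [0.4507, 0.0094, 0.2282]
tcp_rot: [[-0.999, 0.042, -0.001], [0.042, 0.999, -0.0], [0.001, -0.0, -1.0]]
wrist_force: [-6.0, -2.2, 1.4]
opening: 0.0143
grasp_force: 42.3
```

```bash
python3 - <<'E'
from ks import *
a=shot('scene','s5.png');b=shot('side','d5.png')
for l in(.05,.0,-.04): print(l,'hub,bar near end',proj(sc,[W(p,fr(-.052,0,l)),W(p,fr(-.052,.2,l)),W(p,fr(.052,.2,l)),ks(.066,l,2.41),ks(.118,l,2.41)]).round(1).tolist())
f=lambda x:cv2.resize(x,(400,400),interpolation=cv2.INTER_CUBIC)
cv2.imwrite('pics/c5.png',np.hstack([f(a[200:350,265:415]),f(b[215:365,240:390])]))
E
```

```text
0.05 hub,bar near end [[320.0, 320.1], [321.4, 232.6], [351.8, 212.6], [317.6, 287.0], [330.5, 277.0]]
0.0 hub,bar near end [[320.0, 320.1], [316.9, 231.1], [347.6, 211.4], [318.0, 288.8], [330.8, 278.7]]
-0.04 hub,bar near end [[320.0, 320.1], [313.4, 230.2], [344.2, 210.6], [318.4, 290.2], [331.2, 280.2]]
```

View pics/c5.png

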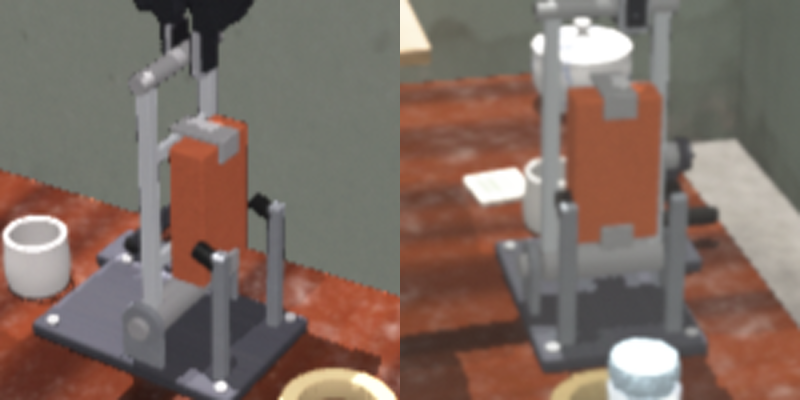

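The frame is upright: the bar's near end at (316,231) matches lean ≈ 0, and the grip travelled 78 mm = 200·sin 0.40. The kickstand is still down, the pot, tape and tile are in place, and the grip holds with little force. I'll hand it in.

```bash
python3 -c "
from bench import *
print(sign_off())"
```

```text
the job is handed in; nothing more can be done
None
```

I flipped the kickstand over centre and down to its stop while the frame leaned on its rest. I then raised the frame upright and signed off still holding it at about 40 N; the pot, tape and tile were not touched, and the arm took about 15 s.

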